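Scan the jar at the deli counter

ROBOT

A 7-joint arm with a two-finger parallel gripper is mounted at the origin on the work surface. World frame = base frame: x ahead of the robot, y to its left, z up, the work surface at z = 0. Lengths are in m, angles in rad, forces in N, time in s.
With the tool pointing down it reaches from about 0.4 to 0.85 m from the base axis. Payload 6.9 kg.
Tool frame: the origin (TCP) lies at the very end of the fingers, on their centre line; the grasp point (between the pads) lies manip.grasp_offset behind it (manip.grasp_offset is the distance from the TCP to the grasp point, in m); z points along the fingers, y is the line along which they close (so a half turn about z gives the same grasp; the last joint's range is limited). The gripper opens to 85 mm and grips with 20 to 120 N. Pads are 22 mm wide; open, the fingers measure 114 mm over their backs; the gripper's body (76 mm by 85 mm) begins 54 mm behind the grasp point. The pads swing forward as they close: fully open they stand 13 mm farther back than shut.
Start: joints at [-0.999, 0.507, -0.238, 1.5, 0.126, 1.149, -0.155], TCP at [0.281, 0.558, 0.231] pointing down, gripper open.
Joint ranges: [-3.08, 3.08], [-0.24, 2.05], [-1.43, 1.35], [0, 2.5], [-1.52, 4.66], [0.17, 1.96], [-2.89, 2.89]. Speed limits (rad/s): [2.39, 2.39, 3.14, 3.14, 3.14, 3.14, 3.14].

INTERFACE

Orientations are given as a rotation vector (axis times angle).
In Python, from workcell import monitor, grab_frame, get_calibration, hand_in, look_for, manip gives the robot as it stands.
- The arm moves only by the shell command python3 -m inch 'ROWS' [OPENING]. ROWS is JSON, a list that holds one entry, the list of rows, each a list of 6 numbers: the shift along the tool's x, y, z each as a share of 0.06 m, from -1 to 1, then the turn, a rotation vector about the tool's x, y, z each as a share of pi rad, from -1 to 1. A call has 1 to 5 rows; each row shifts and turns the commanded pose from where the row before left it, along the tool's axes as they then stand; what a row does not reach is not made up. A row lasts 1/8 s, in which the tool goes at most 62.5 mm and 10.7 degrees, less where a joint would pass 70% of its speed; a pose out of reach is approached as far as the arm can. A call with a number of a shift or a turn outside -1 to 1 is refused whole. A call with a gripper value outside its range is refused whole. OPENING is the opening, from -1 (shut) to 1 (fully open), set as the call begins (- or left out, the last holds). The fingers move at their own pace and stop on an object; the grip force is fixed at half the most. Time passes only in rows, so rows that do not move let the fingers close. It gives the time, the measured TCP pose, the force, the opening and the grip force at its end, in the units of the state.
- monitor.sense(): the state, without advancing time (a new reading comes with each control period).
- grab_frame(name): name is "scene" or "top" or "wrist"; returns the picture (400x640x3 uint8, red, green, blue); there is no depth.
- get_calibration(name): a dict with "fx", "fy", "cx", "cy" (pixels), "rvec" (rotation vector, rad) and "tvec" (3), from world to camera coordinates, as OpenCV has them. Camera axes: x right, y down, z forward; pixel columns grow to the right and rows downward; lengths in m; the calibration is good to about 2 mm. A picture is of the moment at which its call begins: read the wrist's pose just before it. get_calibration takes no time and is no camera call; for the wrist camera it gives the pose at the moment of the call.
- hand_in(): hands the job in; it is judged then, once.
Trained networks look in the newest picture that a camera, given by its name, has taken for a name from the list of things; names that differ only in an ending like _2 or _b are one class to them, and where a whole thing is asked for, a point or a joint stands for the part that bears it (a point fixed in the world has none). Each returns a list of dicts, best first, with "conf" (0 to 1); they miss things now and then, are a little off and sometimes report something else, mostly with a low value. They report only what shows in the picture. A call takes as long as a camera call.
- look_for(camera, name): "box" ([left, top, width, height] in pixels, round what is visible of it).
The state is a dict: "time": time; "joint_pos": joint angles; "joint_vel": joint speeds; "effort": joint torques, N m; "tool_pos": TCP position; "tcp_rot": TCP orientation; "contact_force": force on the tool from outside, world axes, zero at the start; "moment": the same for the moment, N m; "opening": finger opening in m; "gripper_force": force on a finger pad.
Only numpy, scipy, OpenCV 4.12 (cv2) and the standard library are available. Lean on these libraries where they do the work, as an engineer would, in place of code of your own. Each camera call takes 0.05 s, during which the arm holds its last target. There are 200 camera calls.

TASK

Ring up the jar with the brass lid: turn it upright where it stands until its barcode squarely faces the scanner's charging cradle, and let go of it. Then draw the scanner up out of its cradle by its head, tip it nose-down by about 40 degrees with the handle underneath, and aim it from the cradle's side at the middle of the barcode, the window about 12 cm from the label, touching nothing else. Finish holding it still there, off the counter; leave the other goods where they are.

Things in the scene. Friction and masses are not known exactly. Their poses are not given: they have to be found in the camera images.
- jar_mid (a point): Centre (half-way up) of the jar to be read: upright round glass jar, dark red with a brass-coloured lid, 60 mm in diameter, 100 mm tall, 0.24 kg give or take, loose on the counter; the only jar with a brass lid. z axis up along the jar; x axis points out through the middle of its barcode.
- jar_barcode (a point): Middle of the jar's barcode label, on its side, 44 mm above the counter and 31 mm from the jar's axis. The label is yellow, 47 mm wide round the curve and 52 mm tall, with a white field and upright black bars in the middle. x axis points straight out of the label, z up.
- scanner: Cordless pistol-shaped barcode scanner, 0.19 kg give or take, standing handle-down in its cradle, head level. Origin: middle of the handle's underside. x: the way its nose points; z: up along the handle; y: its left. Black handle 36 x 32 mm, 112 mm tall, yellow trigger in front; grey flat-sided head on top, with a black flared nose 61 mm wide and 49 mm tall that ends at x = 66 mm.
- scanner_head (a point): Middle of the scanner's grey head block, where to take it across its flat sides: 48 mm wide (y), 42 mm tall (z; plus a thin black crown 3 mm), from 42 mm behind to 38 mm ahead of this point. 133 mm above the underside of the handle, 4 mm behind its middle line; axes as the scanner's.
- scanner_window (a point): Middle of the reading window (dark glass with a red bar) in the scanner's nose, 67 mm ahead of the handle's middle line, 133 mm above the underside of the handle. The reading beam leaves it along its x axis; axes as the scanner's.
- scanner_foot (a point): Middle of the underside of the scanner's handle; axes as the scanner's.
- cradle: Charging cradle fixed to the counter: black base 104 x 86 x 12 mm, upright grey pocket 60 x 56 mm, rim 67 mm above the counter. The lower 45 mm of the scanner's handle stand loosely in it (2 mm play all round, pocket floor 22 mm above the counter), no catch: draw straight up. Origin: middle of the underside; x: the way the stowed scanner's nose points.
- cradle_mouth (a point): Middle of the mouth of the cradle's pocket, at its rim, 67 mm above the counter.
- ham_pack: Bystander: flat pack of ham lying between jar and cradle, 150 x 100 x 20 mm, white tray with a red and a yellow label. Origin: middle of its underside.
- salami_pack: Bystander: flat pack of sliced salami, 150 x 100 x 20 mm, to the right of the cradle. Origin: middle of its underside.
- mustard_jar: Bystander: yellow jar with a white lid, 60 mm in diameter, 100 mm tall, further back. Origin: middle of its underside.
- olive_jar: Bystander: green jar with a black lid, 60 mm in diameter, 100 mm tall, further back. Origin: middle of its underside.
- pate_tin: Bystander: flat round tin, blue and brass, 72 mm in diameter, 38 mm tall, near the arm. Origin: middle of its underside.
- spray_bottle: Bystander: white spray bottle with a blue head, 68 mm in diameter, 215 mm tall, further back behind the cradle. Origin: middle of its underside.
- salami_tray: Fixed wooden tray 190 x 118 x 30 mm on the left, with two short salamis (brass-coloured with red bands, 44 mm thick, 150 mm long) lying in it. Origin: middle of its underside.
- salami0_mid (a point): Bystander: middle of the first salami in the tray.
- salami1_mid (a point): Bystander: middle of the second salami in the tray.

How it is judged:
By the outcome, as a careful person would: the job done as asked, in the order asked, and still so for the second after the job is handed in, while the arm keeps its last pose, push and grip.
It also fails if it takes over 54 s, if anything falls off the work surface, if the arm or the gripper's body presses on something with over 40 N, if the wrist force passes 120 N, or if a joint passes its speed limit or range.

## Working session

There is one attempt and no reset: what is moved stays moved. The work goes in short steps, Python scripts to look and compute and a shell command to move; the robot and the scene stay as the last step left them, time stands still between calls to the robot, and variables do not carry over. Pictures are saved under pics/ and viewed, at most 10 in all, crops included, and the job is handed in when it is done.

```bash
ls; mkdir -p pics; python3 - <<'E'
from workcell import *
import cv2
s=monitor.sense();print(s['time'],s['tool_pos'],s['tcp_rot'],s['opening'],manip.grasp_offset)
ims=[]
for c in("scene","top"):
    im=grab_frame(c);cv2.imwrite(f"pics/{c}0.png",im[...,::-1])
    k=get_calibration(c);print(c,k)
    for n in("jar_mid","jar_barcode","scanner","scanner_head","cradle","cradle_mouth","ham_pack"):
        r=look_for(c,n);print(n,[(x['box'],round(x['conf'],2)) for x in r[:2]])
E
```

```text
pics
0.0 [0.28107453 0.55766261 0.23041967] [-7.26405057e-01 -3.05600775e+00  2.79030151e-03] 0.0854411473944086 0.0187
scene {'fx': 368.5176178283877, 'fy': 368.5176178283877, 'cx': 321.3919184342249, 'cy': 197.1170288913549, 'rvec': array([ 0.77105524,  2.78889755, -0.76547537]), 'tvec': array([ 0.47879107, -0.18113774,  1.36809056])}
jar_mid [([364.2, 234.4, 25.3, 32.0], 0.74), ([289.9, 106.6, 20.4, 35.2], 0.46)]
jar_barcode [([363.8, 233.4, 24.2, 32.9], 0.58), ([356.6, 184.2, 20.6, 24.3], 0.45)]
scanner [([285.2, 107.2, 25.8, 34.9], 0.75), ([300.9, 193.6, 51.9, 39.8], 0.3)]
scanner_head [([289.2, 106.8, 23.1, 37.0], 0.79)]
cradle [([286.2, 131.7, 29.2, 31.3], 0.83), ([253.3, 222.1, 25.0, 31.6], 0.24)]
cradle_mouth [([286.8, 135.6, 29.5, 27.3], 0.74)]
ham_pack [([302.5, 192.1, 49.3, 39.6], 0.98), ([258.5, 100.0, 40.1, 33.3], 0.71)]
top {'fx': 480.35874777029494, 'fy': 480.35874777029494, 'cx': 318.23865651786855, 'cy': 201.5688509413372, 'rvec': array([ 2.11982338, -2.07205097,  0.23691838]), 'tvec': array([-0.01438929,  0.59455671,  1.45028812])}
jar_mid [([236.7, 221.3, 27.3, 22.8], 0.79)]
jar_barcode [([244.9, 221.3, 21.9, 23.4], 0.72)]
scanner [([388.9, 217.1, 41.4, 28.1], 0.76)]
scanner_head [([385.9, 216.9, 45.0, 29.6], 0.92)]
cradle [([388.1, 239.4, 32.1, 19.3], 0.69)]
cradle_mouth [([386.4, 235.3, 38.5, 23.5], 0.59), ([312.3, 140.5, 17.4, 24.6], 0.45)]
ham_pack [([301.6, 199.5, 37.4, 48.1], 0.68)]
```

```bash
python3 - <<'E'
import cv2,numpy as np
a=cv2.imread("pics/scene0.png");b=cv2.imread("pics/top0.png")
A=cv2.resize(a[80:290,210:430],(0,0),fx=2.6,fy=2.6,interpolation=3)
cv2.imwrite("pics/a.png",A)
B=cv2.resize(b[100:290,190:450],(0,0),fx=3,fy=3,interpolation=3)
cv2.imwrite("pics/b.png",B)
E
```

```text
(no output)
```

View pics/a.png

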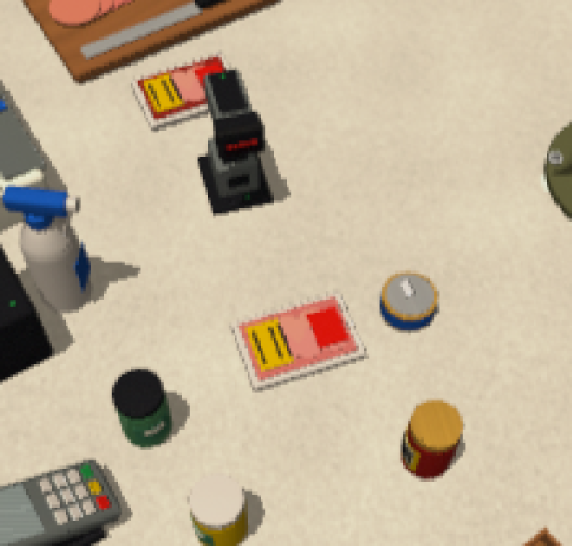

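View pics/b.png

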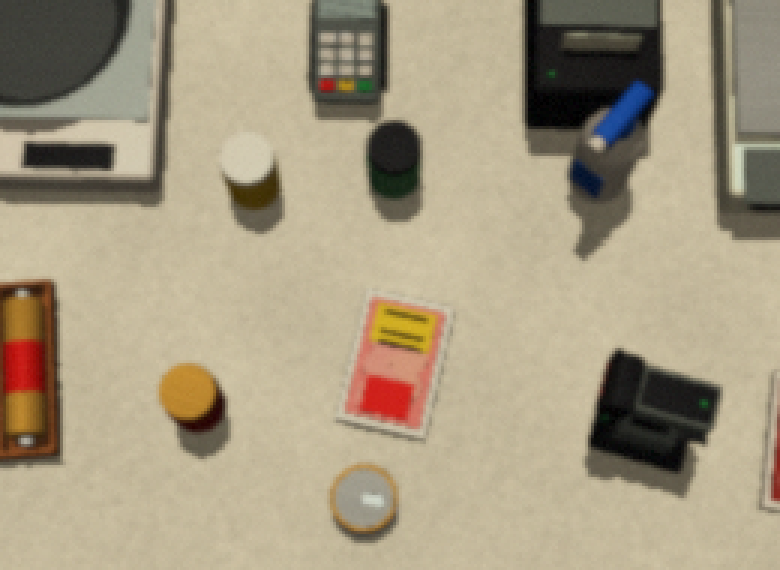

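The scene view shows the jar lid at about (377,244), with a sliver of its label on the lower left side. In the top view the lid is at about (253,231) and the scanner head at about (417,233), nose pointing to image left.

```bash
cat > h.py <<'E'
import numpy as np,cv2
from scipy.spatial.transform import Rotation as R
from workcell import *
def cal(c):
    k=get_calibration(c);return R.from_rotvec(k['rvec']).as_matrix(),np.array(k['tvec']),k
def ray(c,u,v,z,K=None):
    r,t,k=K or cal(c);o=-r.T@t;d=r.T@np.array([(u-k['cx'])/k['fx'],(v-k['cy'])/k['fy'],1]);return o+d*(z-o[2])/d[2]
def proj(c,p,K=None):
    r,t,k=K or cal(c);q=r@np.asarray(p)+t;return np.array([k['cx']+k['fx']*q[0]/q[2],k['cy']+k['fy']*q[1]/q[2]])
E
python3 - <<'E'
from h import *
np.set_printoptions(precision=4,suppress=True)
T=lambda u,v,z:ray('top',190+u/3,100+v/3,z)
S=lambda u,v,z:ray('scene',210+u/2.6,80+v/2.6,z)
print('lid',T(190,392,.1),S(435,425,.1))
print('crown',[T(*p,.179) for p in((650,360),(722,385),(708,440),(637,412))],S(228,92,.179))
print('cradle base fr', S(215,212,.012),S(272,200,.012),S(200,157,.012))
print('ham',[T(*p,.02) for p in((370,292),(453,312),(423,438),(337,420))],'tin',T(365,497,.038))
print('must',T(247,157,.1),'olive',T(395,145,.1),'spray',T(605,130,.2), 'salami',T(765,510,.02))
s=monitor.sense();print(R.from_rotvec(s['tcp_rot']).as_matrix())
r,t,k=cal('wrist');print(-r.T@t,r,proj('wrist',[.35,.4,.05]))
cv2.imwrite('pics/w0.png',grab_frame('wrist')[...,::-1])
for n in('jar_mid','jar_barcode'):print(look_for('wrist',n)[:2])
E
```

```text
lid [0.4917 0.195  0.1   ] [0.493  0.2021 0.1   ]
crown [array([ 0.5197, -0.2595,  0.179 ]), array([ 0.4967, -0.3282,  0.179 ]), array([ 0.4432, -0.3133,  0.179 ]), array([ 0.4686, -0.246 ,  0.179 ])] [ 0.4822 -0.2803  0.179 ]
cradle base fr [ 0.5356 -0.2376  0.012 ] [ 0.4578 -0.2153  0.012 ] [ 0.5074 -0.3336  0.012 ]
ham [array([0.6202, 0.016 , 0.02  ]), array([ 0.5998, -0.0748,  0.02  ]), array([ 0.4613, -0.0446,  0.02  ]), array([0.4785, 0.0477, 0.02  ])] tin [0.3954 0.0152 0.038 ]
must [0.7447 0.1483 0.1   ] olive [ 0.7616 -0.008   0.1   ] spray [ 0.7462 -0.2156  0.2   ] salami [ 0.3932 -0.4059  0.02  ]
[[-0.893   0.4501 -0.    ]
 [ 0.4501  0.893  -0.    ]
 [ 0.     -0.     -1.    ]]
[0.2172 0.5914 0.3756] [[ 0.4501  0.893   0.0004]
 [ 0.8576 -0.4323  0.2786]
 [ 0.2489 -0.1251 -0.9604]] [223.1248 297.1634]
[{'box': [281.0, 323.9, 50.2, 35.5], 'conf': 0.15}]
[]
```

View pics/w0.png

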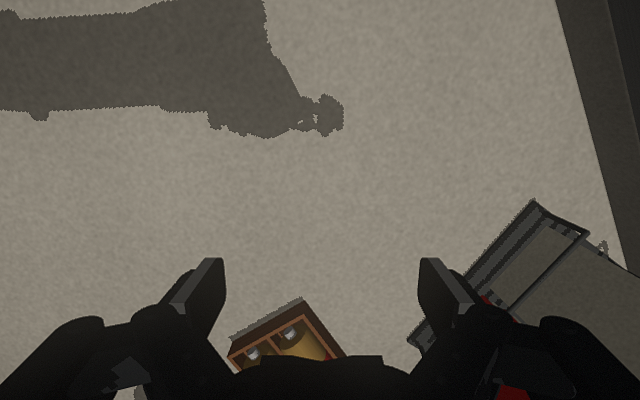

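The wrist view shows only the tray's corner and counter, not the jar. Next I'll find the barcode's bearing in the scene view.

```bash
python3 - <<'E'
from h import *
a=cv2.imread("pics/scene0.png");K=cal('scene')
c=np.array([.4925,.1985])
r,t,k=K;print('cam',-r.T@t)
for d in range(-180,180,20):
    f=lambda o,z:proj('scene',[c[0]+.031*np.cos(np.radians(d+o)),c[1]+.031*np.sin(np.radians(d+o)),z],K)
    print(d,np.round(f(0,.044),1))
x0,y0=355,225
A=cv2.resize(a[y0:y0+50,x0:x0+50],(0,0),fx=11,fy=11,interpolation=0)
print(proj('scene',[*c,.1],K),proj('scene',[*c,0],K))
cv2.imwrite("pics/j.png",A)
E
```

```text
cam [0.85787162 0.48324667 1.07900533]
-180 [382.6 245.1]
-160 [380.  242.6]
-140 [376.8 241. ]
-120 [373.3 240.5]
-100 [369.9 241.1]
-80 [367.  242.8]
-60 [364.9 245.3]
-40 [364.  248.4]
-20 [364.3 251.8]
0 [365.7 254.9]
20 [368.3 257.5]
40 [371.6 259.1]
60 [375.2 259.7]
80 [378.7 259. ]
100 [381.6 257.3]
120 [383.6 254.6]
140 [384.5 251.5]
160 [384.1 248.1]
[376.74141582 242.39188166] [372.38487672 255.4309109 ]
```

View pics/j.png

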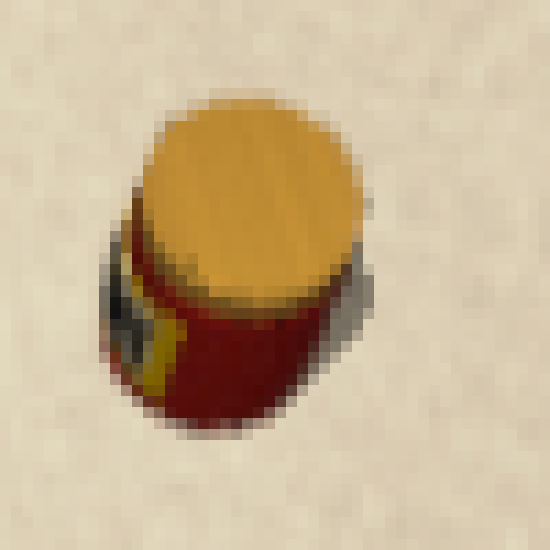

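The label's right edge is at about (371,257), which puts the barcode's bearing near -7°. It needs about -91°. I'm writing a row planner.

```bash
cat >> h.py <<'E'
np.set_printoptions(precision=4,suppress=True)
def down(yaw,lean=0):
    # tool x along yaw, pointing down; lean: then turned about tool y (deg)
    y=np.radians(yaw);x=np.array([np.cos(y),np.sin(y),0]);z=np.array([0,0,-1.]);M=np.c_[x,np.cross(z,x),z]
    return M@R.from_rotvec([0,np.radians(lean),0]).as_matrix()
def plan(p,M,n=None):
    s=monitor.sense();p0=s['tool_pos'];M0=R.from_rotvec(s['tcp_rot']).as_matrix()
    w=R.from_matrix(M0.T@M).as_rotvec();dp=np.asarray(p)-p0
    n=n or int(max(np.ceil(np.degrees(np.linalg.norm(w))/10.2),np.ceil(np.linalg.norm(dp)/.05),1))
    A=sum(M0@R.from_rotvec(k*w/n).as_matrix() for k in range(n))
    d=np.linalg.solve(A,dp)
    print('n',n,'row',np.round(np.r_[d/.06,w/n/np.pi],3).tolist(),'t',s['time'])
    q=p0.copy()
    zs=[]
    for k in range(n): q=q+M0@R.from_rotvec(k*w/n).as_matrix()@d; zs.append(q.round(2).tolist())
    print('path',zs)
def st():
    s=monitor.sense();print('t',s['time'],'pos',s['tool_pos'],'j',s['joint_pos'],'F',s['contact_force'],'open',s['opening'],s['gripper_force']);print(R.from_rotvec(s['tcp_rot']).as_matrix())
E
python3 -c "
from h import *
plan([.4925,.1985,.2],down(50))"
```

```text
n 11 row [-0.704, 0.177, 0.047, 0.0, 0.0, 0.052] t 0.95
path [[0.32, 0.55, 0.23], [0.36, 0.53, 0.23], [0.4, 0.51, 0.22], [0.43, 0.48, 0.22], [0.46, 0.45, 0.22], [0.48, 0.41, 0.21], [0.5, 0.37, 0.21], [0.51, 0.33, 0.21], [0.51, 0.28, 0.21], [0.5, 0.24, 0.2], [0.49, 0.2, 0.2]]
```

```bash
python3 -m inch '[[[-0.704,0.177,0.047,0,0,0.052],[-0.704,0.177,0.047,0,0,0.052],[-0.704,0.177,0.047,0,0,0.052],[-0.704,0.177,0.047,0,0,0.052],[-0.704,0.177,0.047,0,0,0.052]]]' 1; python3 -m inch '[[[-0.704,0.177,0.047,0,0,0.052],[-0.704,0.177,0.047,0,0,0.052],[-0.704,0.177,0.047,0,0,0.052],[-0.704,0.177,0.047,0,0,0.052],[-0.704,0.177,0.047,0,0,0.052]]]'; python3 -m inch '[[[-0.704,0.177,0.047,0,0,0.052],[0,0,0,0,0,0]]]'
python3 - <<'E'
from h import *
st()
K=cal('wrist');im=grab_frame('wrist')[...,::-1];cv2.imwrite('pics/w1.png',im)
print(K,proj('wrist',[.4925,.1985,.1],K))
print(look_for('wrist','jar_barcode')[:2],look_for('wrist','jar_mid')[:2])
E
```

```text
time: 1.58
tool_pos: [0.4635, 0.447, 0.2169]
tcp_rot: [1.887, 2.511, 0.0]
contact_force: [-0.1, 1.7, 0.0]
opening: 0.0852
gripper_force: 0.0
time: 2.2
tool_pos: [0.5063, 0.2387, 0.203]
tcp_rot: [2.73, 1.554, 0.001]
contact_force: [0.4, -0.4, -0.8]
opening: 0.0853
gripper_force: 0.0
time: 2.45
tool_pos: [0.4932, 0.1947, 0.2006]
tcp_rot: [2.847, 1.325, -0.001]
contact_force: [0.3, 0.1, 0.0]
opening: 0.085
gripper_force: 0.0
t 2.45 pos [0.4932 0.1947 0.2006] j [-0.6181  0.3986  0.2806  1.8001 -0.1299  0.9618 -0.9834] F [0.2719 0.0557 0.0347] open 0.08500261210717924 0.0
[[ 0.6439  0.7651 -0.0003]
 [ 0.7651 -0.6439 -0.0015]
 [-0.0013  0.0007 -1.    ]]
(array([[ 0.765 , -0.644 , -0.0002],
       [-0.6181, -0.7344,  0.2805],
       [-0.1808, -0.2145, -0.9598]]), array([-0.2504,  0.4199,  0.482 ]), {'fx': 326.30877632766857, 'fy': 326.30877632766857, 'cx': 321.3327359451873, 'cy': 203.67785835697677, 'rvec': array([-2.6973,  0.9841,  0.1412]), 'tvec': array([-0.2504,  0.4199,  0.482 ])}) [319.504  200.8851]
[{'box': [280.5, 147.5, 75.2, 87.1], 'conf': 0.9}] [{'box': [279.6, 148.5, 70.5, 86.6], 'conf': 0.56}]
```

View pics/w1.png

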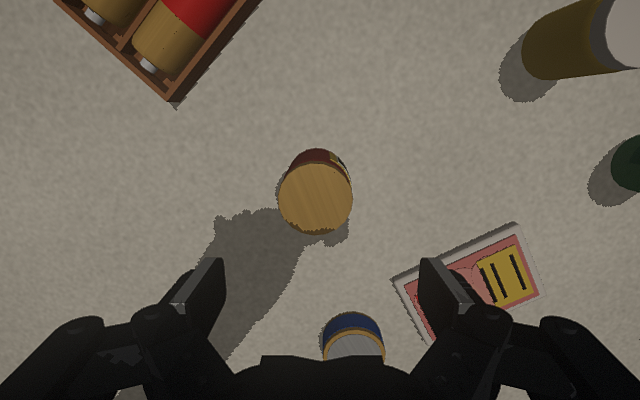

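The wrist view shows the lid centred at about (316,198) and the label's edge at the jar's upper right, about (333,155).

```bash
python3 - <<'E'
from h import *
im=cv2.imread('pics/w1.png')
hsv=cv2.cvtColor(im,cv2.COLOR_BGR2HSV)
K=cal('wrist')
for u,v in((316,198),(315.5,198.5)):print(ray('wrist',u,v,.1,K))
c=ray('wrist',315.5,198.5,.1,K)[:2]
for d in range(0,100,10):
    print(d,[np.round(proj('wrist',[c[0]+r*np.cos(np.radians(d)),c[1]+r*np.sin(np.radians(d)),z],K),1) for r,z in((.031,.07),(.031,.044),(.031,.018),(.03,0))])
cv2.imwrite('pics/w1z.png',cv2.resize(im[135:245,265:365],(0,0),fx=5.4,fy=5.4,interpolation=0))
E
```

```text
[0.4927 0.2072 0.1   ]
[0.4921 0.2072 0.1   ]
0 [array([344.2, 166.8]), array([342.3, 162. ]), array([340.7, 158. ]), array([339. , 156.1])]
10 [array([339.8, 162.3]), array([338.3, 157.8]), array([337. , 154.1]), array([335.6, 152.6])]
20 [array([334.6, 158.6]), array([333.5, 154.4]), array([332.6, 151. ]), array([331.6, 149.7])]
30 [array([328.8, 155.8]), array([328.2, 151.9]), array([327.7, 148.6]), array([327.1, 147.5])]
40 [array([322.6, 154.1]), array([322.6, 150.3]), array([322.5, 147.2]), array([322.3, 146.2])]
50 [array([316.2, 153.5]), array([316.7, 149.8]), array([317.1, 146.6]), array([317.3, 145.7])]
60 [array([309.8, 154. ]), array([310.8, 150.2]), array([311.7, 147.1]), array([312.3, 146.1])]
70 [array([303.6, 155.6]), array([305.1, 151.7]), array([306.4, 148.5]), array([307.5, 147.4])]
80 [array([297.8, 158.3]), array([299.8, 154.2]), array([301.5, 150.7]), array([303. , 149.5])]
90 [array([292.6, 161.9]), array([295.1, 157.5]), array([297.1, 153.8]), array([299. , 152.3])]
```

View pics/w1z.png

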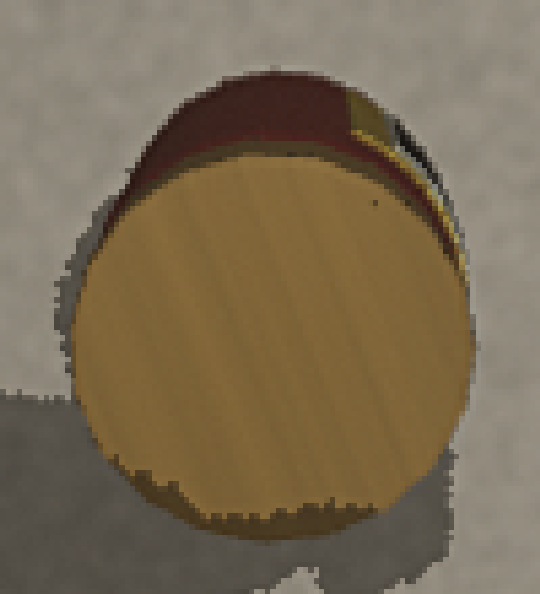

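The label edge is at about 27° in both views, so the barcode bearing is about -16.5° and the jar axis is at (0.492, 0.205). It needs about -74.5° of turn. I'll descend and grip next.

```bash
python3 -c "
from h import *
plan([.492,.205,.055],down(50))"
```

```text
n 3 row [0.016, -0.027, 0.808, -0.0, -0.0, 0.001] t 2.6
path [[0.49, 0.2, 0.15], [0.49, 0.2, 0.1], [0.49, 0.2, 0.06]]
```

```bash
python3 -m inch '[[[0.12,-0.12,0.4,0,0,0.003],[0,0,0.7,0,0,0],[0,0,0.7,0,0,0],[0,0,0.62,0,0,0],[0,0,0,0,0,0]]]' 1; python3 -m inch '[[[0,0,0,0,0,0],[0,0,0,0,0,0],[0,0,0,0,0,0],[0,0,0,0,0,0],[0,0,0,0,0,0]]]' -1; python3 -c "
from h import *
st()"
```

```text
time: 3.22
tool_pos: [0.4911, 0.2094, 0.0527]
tcp_rot: [-2.848, -1.325, 0.008]
contact_force: [0.3, 0.0, 0.3]
opening: 0.0853
gripper_force: 0.0
time: 3.85
tool_pos: [0.4943, 0.2093, 0.057]
tcp_rot: [-2.85, -1.322, -0.007]
contact_force: [1.6, -0.8, 8.2]
opening: 0.0591
gripper_force: 64.5
t 3.85 pos [0.4943 0.2093 0.057 ] j [-0.5885  0.5881  0.2165  1.9538 -0.2081  0.6165 -0.9398] F [ 1.6194 -0.787   8.2101] open 0.05913957928713566 64.49877262115479
[[ 0.646   0.7634  0.0038]
 [ 0.7633 -0.646   0.0019]
 [ 0.0039  0.0016 -1.    ]]
```

```bash
python3 -m inch '[[[0,0.012,0,0,0,0.0517],[0,0.012,0,0,0,0.0517],[0,0.012,0,0,0,0.0517],[0,0.012,0,0,0,0.0517]]]' -1; python3 -m inch '[[[0,0.012,0,0,0,0.0517],[0,0.012,0,0,0,0.0517],[0,0.012,0,0,0,0.0517],[0,0.012,0,0,0,0.0517],[0,0,0,0,0,0]]]' -1;  python3 -c "
from h import *
st()"; python3 -m inch '[[[0,0,0,0,0,0],[0,0,0,0,0,0],[0,0,0,0,0,0],[0,0,-0.3,0,0,0],[0,0,-0.7,0,0,0]]]' 1;python3 -m inch '[[[0,0,-0.9,0,0,0],[0,0,-0.9,0,0,0],[0,0,0,0,0,0]]]'
python3 - <<'E'
from h import *
st()
K=cal('wrist');im=grab_frame('wrist')[...,::-1];cv2.imwrite('pics/w2.png',im)
c=[.492,.205]
x,y=proj('wrist',[*c,.05],K).astype(int);x0=max(x-50,0);y0=max(y-60,0);print(x0,y0)
cv2.imwrite('pics/w2z.png',cv2.resize(im[y0:y0+110,x0:x0+110],(0,0),fx=5.4,fy=5.4,interpolation=0))
E
```

```text
time: 4.35
tool_pos: [0.4958, 0.2068, 0.057]
tcp_rot: [-3.122, -0.335, -0.006]
contact_force: [0.3, -0.5, 7.1]
opening: 0.0589
gripper_force: 64.9
time: 4.97
tool_pos: [0.4959, 0.2035, 0.057]
tcp_rot: [-3.066, 0.675, -0.005]
contact_force: [0.9, -0.8, 9.7]
opening: 0.0588
gripper_force: 65.3
t 4.975 pos [0.4959 0.2035 0.057 ] j [-0.814   0.6547  0.5976  1.9584 -0.5645  0.6949 -1.8719] F [ 0.8805 -0.8394  9.6855] open 0.05880472859162849 65.30488729476929
[[ 0.9075 -0.4199  0.0037]
 [-0.42   -0.9075  0.0012]
 [ 0.0029 -0.0026 -1.    ]]
time: 5.6
tool_pos: [0.493, 0.2033, 0.1143]
tcp_rot: [3.066, -0.671, -0.005]
contact_force: [1.1, 0.6, 0.5]
opening: 0.0855
gripper_force: 0.0
time: 5.98
tool_pos: [0.4964, 0.2036, 0.227]
tcp_rot: [-3.064, 0.671, -0.009]
contact_force: [-0.3, -0.2, -0.7]
opening: 0.0856
gripper_force: 0.0
t 5.975 pos [0.4964 0.2036 0.227 ] j [-0.9435  0.4584  0.7726  1.7551 -0.3621  1.0683 -2.0488] F [-0.2735 -0.1955 -0.6521] open 0.08560378161103806 0.0
[[ 0.9085 -0.4178  0.0064]
 [-0.4178 -0.9085  0.0032]
 [ 0.0045 -0.0056 -1.    ]]
273 126
```

View pics/w2z.png

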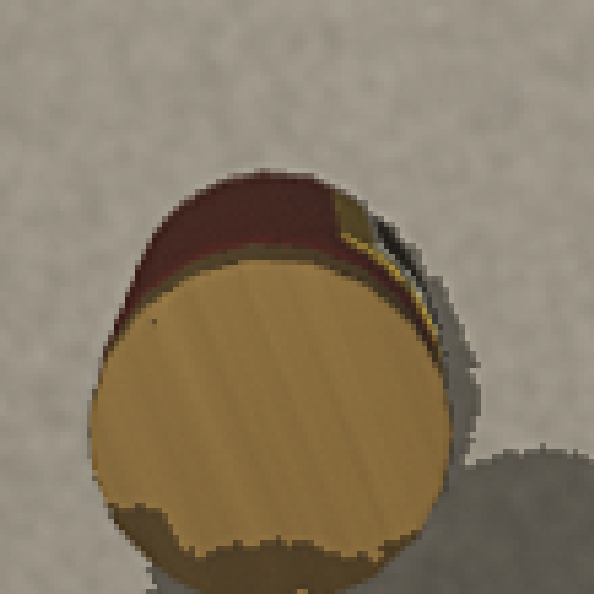

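The label edge is at about (335.5,169) to (334.7,161) and the lid centre at about (323,205.6), so the jar turned with the tool.

```bash
python3 - <<'E'
from h import *
from scipy.optimize import least_squares
K=cal('wrist')
c=ray('wrist',323.2,205.3,.1,K)[:2];print(c)
for z,u in((.07,335.6),(.030,334.8)):
  for d in range(-66,-30,4):
    print(z,d,np.round(proj('wrist',[c[0]+.031*np.cos(np.radians(d)),c[1]+.031*np.sin(np.radians(d)),z],K),1))
plan([.47,-.20,.34],down(74,0))
E
```

```text
[0.4859 0.2077]
0.07 -66 [345.2 172.1]
0.07 -62 [343.5 170.6]
0.07 -58 [341.6 169.3]
0.07 -54 [339.6 168.1]
0.07 -50 [337.5 167. ]
0.07 -46 [335.4 166.1]
0.07 -42 [333.2 165.3]
0.07 -38 [330.9 164.7]
0.07 -34 [328.6 164.3]
0.03 -66 [342.7 165. ]
0.03 -62 [341.1 163.7]
0.03 -58 [339.4 162.5]
0.03 -54 [337.7 161.4]
0.03 -50 [335.8 160.5]
0.03 -46 [333.9 159.7]
0.03 -42 [332. 159.]
0.03 -38 [330.  158.4]
0.03 -34 [327.9 158. ]
n 10 row [-0.302, 0.702, -0.194, -0.0, -0.0, -0.055] t 6.025
path [[0.46, 0.17, 0.24], [0.43, 0.14, 0.25], [0.41, 0.1, 0.26], [0.4, 0.05, 0.27], [0.39, 0.01, 0.28], [0.39, -0.04, 0.29], [0.4, -0.08, 0.31], [0.42, -0.13, 0.32], [0.44, -0.17, 0.33], [0.47, -0.2, 0.34]]
```

```bash
python3 -c "
from h import *
plan([.478,-.295,.30],down(74,0),13)"
```

```text
n 13 row [-0.281, 0.669, -0.098, -0.0, -0.0, -0.042] t 6.025
path [[0.46, 0.17, 0.23], [0.43, 0.14, 0.24], [0.41, 0.1, 0.24], [0.39, 0.06, 0.25], [0.38, 0.02, 0.25], [0.37, -0.02, 0.26], [0.37, -0.06, 0.26], [0.38, -0.11, 0.27], [0.39, -0.15, 0.28], [0.4, -0.19, 0.28], [0.42, -0.23, 0.29], [0.45, -0.26, 0.29], [0.48, -0.29, 0.3]]
```

```bash
python3 -m inch '[[[-0.281,0.669,-0.1,0,0,-0.042],[-0.281,0.669,-0.1,0,0,-0.042],[-0.281,0.669,-0.1,0,0,-0.042],[-0.281,0.669,-0.1,0,0,-0.042],[-0.281,0.669,-0.1,0,0,-0.042]]]' 1;python3 -m inch '[[[-0.281,0.669,-0.1,0,0,-0.042],[-0.281,0.669,-0.1,0,0,-0.042],[-0.281,0.669,-0.1,0,0,-0.042],[-0.281,0.669,-0.1,0,0,-0.042],[-0.281,0.669,-0.1,0,0,-0.042]]]';python3 -m inch '[[[-0.281,0.669,-0.1,0,0,-0.042],[-0.281,0.669,-0.1,0,0,-0.042],[-0.281,0.669,-0.1,0,0,-0.042],[0,0,0,0,0,0]]]'
python3 - <<'E'
from h import *
st()
K=cal('wrist');im=grab_frame('wrist')[...,::-1];cv2.imwrite('pics/w3.png',im)
print(proj('wrist',[.482,-.285,.179],K))
for n in('scanner_head','cradle'):print(look_for('wrist',n)[:1])
print(look_for('wrist','cradle_mouth')[:1])
E
```

```text
time: 6.65
tool_pos: [0.378, 0.022, 0.2522]
tcp_rot: [-3.12, -0.367, 0.004]
contact_force: [0.8, 0.6, 0.3]
opening: 0.0851
gripper_force: 0.0
time: 7.28
tool_pos: [0.3996, -0.1908, 0.2821]
tcp_rot: [-2.832, -1.356, 0.002]
contact_force: [1.1, 0.6, -0.1]
opening: 0.0856
gripper_force: 0.0
time: 7.78
tool_pos: [0.4766, -0.2974, 0.2989]
tcp_rot: [-2.515, -1.88, 0.004]
contact_force: [-0.8, 0.3, 0.2]
opening: 0.0853
gripper_force: 0.0
t 7.775 pos [ 0.4766 -0.2974  0.2989] j [ 0.0775  0.4217  0.6768  1.5593 -0.2706  1.259   0.5086] F [-0.807   0.3492  0.2101] open 0.08531913063918016 0.0
[[ 0.283   0.9591 -0.0028]
 [ 0.9591 -0.283  -0.0001]
 [-0.0009 -0.0027 -1.    ]]
[325.2598 182.5048]
[{'box': [281.8, 88.6, 81.8, 134.1], 'conf': 0.71}]
[{'box': [288.1, 133.5, 71.8, 48.9], 'conf': 0.91}]
[{'box': [289.2, 132.0, 70.3, 56.5], 'conf': 0.86}]
```

View pics/w3.png

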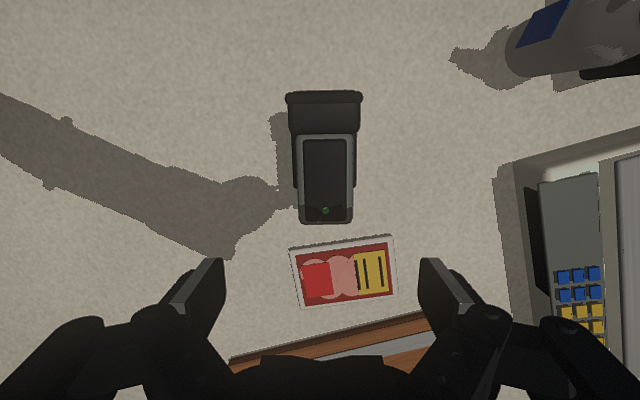

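The wrist view shows the scanner head from above. The grey block runs from about (328,136) to (325.5,222) and the nose front edge is at about (324,93).

```bash
python3 - <<'E'
from h import *
im=cv2.imread('pics/w3.png');K=cal('wrist')
a=ray('wrist',327.5,136,.176,K);b=ray('wrist',325.5,222,.176,K);n=ray('wrist',324.5,93,.179,K)
l=ray('wrist',299,222,.176,K);r=ray('wrist',353,222,.176,K);nl=ray('wrist',286,96,.179,K);nr=ray('wrist',362.5,96,.179,K)
yaw=lambda v:np.degrees(np.arctan2(v[1],v[0]))
print(a,b,n);print('len',np.linalg.norm(a-b),np.linalg.norm(n-b),'w',np.linalg.norm(l-r),np.linalg.norm(nl-nr))
print('yaw',yaw(a-b),yaw(n-b),'perp',yaw(l-r)-90,yaw(nl-nr)-90, 'sides', yaw(ray('wrist',302,136,.176,K)-l), yaw(ray('wrist',354,136,.176,K)-r))
h=b+.042*(a-b)/np.linalg.norm(a-b);print('head',h)
for t in(20,):
    print('grasp M',down(74,t))
E
```

```text
[ 0.4929 -0.2465  0.176 ] [ 0.4708 -0.3167  0.176 ] [ 0.4998 -0.2143  0.179 ]
len 0.073567088017489 0.1064136138963162 w 0.047025993016967915 0.05915989962452032
yaw 72.49009908494918 74.18003342307631 perp 73.60069663161639 73.53992370832714 sides 70.56936177319295 74.46120131130891
head [ 0.4834 -0.2766  0.176 ]
grasp M [[ 0.259   0.9613  0.0943]
 [ 0.9033 -0.2756  0.3288]
 [ 0.342   0.     -0.9397]]
```

```bash
python3 - <<'E'
from h import *
M=down(73.5,20);g=np.array([.482,-.281,.157])+.0187*M[:,2];print(g)
plan(g-.09*M[:,2],M,4)
E
```

```text
[ 0.4838 -0.2749  0.1394]
n 4 row [-0.081, 0.012, 0.311, -0.0, 0.028, 0.0] t 7.975
path [[0.47, -0.3, 0.28], [0.47, -0.3, 0.26], [0.47, -0.3, 0.24], [0.48, -0.3, 0.22]]
```

```bash
python3 -m inch '[[[-0.081,0.012,0.311,0,0.028,0],[-0.081,0.012,0.311,0,0.028,0],[-0.081,0.012,0.311,0,0.028,0],[-0.081,0.012,0.311,0,0.028,0],[0,0,0,0,0,0]]]' 1
python3 - <<'E'
from h import *
st()
M=down(73.5,20);g=np.array([.482,-.281,.157])+.0187*M[:,2]
plan(g,M)
K=cal('wrist');im=grab_frame('wrist')[...,::-1];cv2.imwrite('pics/w4.png',im)
E
```

```text
time: 8.6
tool_pos: [0.4744, -0.3054, 0.2234]
tcp_rot: [-2.325, -1.732, -0.411]
contact_force: [0.4, 0.1, 0.1]
opening: 0.0854
gripper_force: 0.0
t 8.6 pos [ 0.4744 -0.3054  0.2234] j [ 0.4063  0.5558  0.534   1.5889 -0.5741  1.3341  0.8257] F [0.3572 0.1348 0.0553] open 0.08544642322727186 0.0
[[ 0.2691  0.9584  0.095 ]
 [ 0.899  -0.2854  0.3321]
 [ 0.3454 -0.004  -0.9384]]
n 2 row [0.009, 0.005, 0.749, -0.001, -0.001, -0.0] t 8.6
path [[0.48, -0.29, 0.18], [0.48, -0.27, 0.14]]
```

View pics/w4.png

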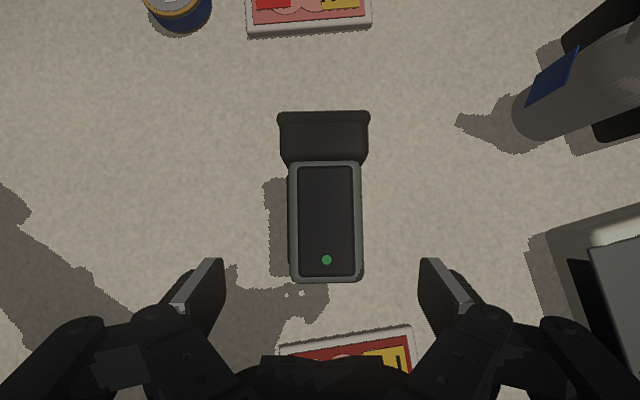

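The head is centred between the fingers (columns 289–363, fingers around 322). I'll go down and close.

```bash
python3 -m inch '[[[0.01,0.01,0.5,0,0,0],[0,0,0.5,0,0,0],[0,0,0.5,0,0,0],[0,0,0,0,0,0]]]' 1; python3 -m inch '[[[0,0,0,0,0,0],[0,0,0,0,0,0],[0,0,0,0,0,0],[0,0,0,0,0,0],[0,0,0,0,0,0]]]' -1; python3 -c "
from h import *
st()"
```

```text
time: 9.15
tool_pos: [0.4859, -0.2725, 0.1405]
tcp_rot: [-2.32, -1.741, -0.412]
contact_force: [-0.6, -0.0, 1.6]
opening: 0.0852
gripper_force: 0.0
time: 9.78
tool_pos: [0.4859, -0.2762, 0.1423]
tcp_rot: [-2.326, -1.739, -0.415]
contact_force: [-0.4, 0.1, 7.4]
opening: 0.0473
gripper_force: 62.4
t 9.775 pos [ 0.4859 -0.2762  0.1423] j [ 0.3769  0.6176  0.4945  1.7265 -0.6468  1.1451  0.8903] F [-0.3871  0.0597  7.372 ] open 0.04725455111397284 62.409507036209106
[[ 0.2651  0.9591  0.0997]
 [ 0.9007 -0.2832  0.3294]
 [ 0.3442  0.0024 -0.9389]]
```

```bash
python3 -m inch '[[[0.1,0,-0.28,0,0,0],[0.2,0,-0.55,0,0,0],[0.2,0,-0.55,0,0,0],[0.2,0,-0.55,0,0,0],[0.2,0,-0.55,0,0,0]]]' -1;  python3 -m inch '[[[0,0,0,0,0,0]]]'; python3 - <<'E'
from h import *
st()
K=cal('wrist');im=grab_frame('wrist')[...,::-1];cv2.imwrite('pics/w5.png',im)
cv2.imwrite('pics/t5.png',grab_frame('top')[...,::-1]);a=grab_frame('scene')[...,::-1];cv2.imwrite('pics/s5.png',a)
A=cv2.resize(a[70:200,240:340],(0,0),fx=4,fy=4,interpolation=3);B=cv2.resize(im,(533,333))
C=np.zeros((520,800,3),np.uint8);C[:520,:400]=A;C[:,400:]=cv2.resize(im[50:400,180:450],(400,520));cv2.imwrite('pics/c5.png',C)
E
```

```text
time: 10.4
tool_pos: [0.4848, -0.2762, 0.3012]
tcp_rot: [-2.326, -1.738, -0.413]
contact_force: [0.7, 0.3, -1.5]
opening: 0.0475
gripper_force: 62.0
time: 10.52
tool_pos: [0.4856, -0.2773, 0.3025]
tcp_rot: [-2.328, -1.742, -0.415]
contact_force: [-1.4, -0.6, -3.1]
opening: 0.047
gripper_force: 62.2
t 10.525 pos [ 0.4856 -0.2773  0.3025] j [ 0.3402  0.4725  0.5547  1.4988 -0.5386  1.4581  0.7045] F [-1.3697 -0.5909 -3.1449] open 0.04698501221610296 62.2160804271698
[[ 0.2644  0.959   0.1017]
 [ 0.9017 -0.2833  0.3267]
 [ 0.3421  0.0053 -0.9396]]
```

View pics/c5.png

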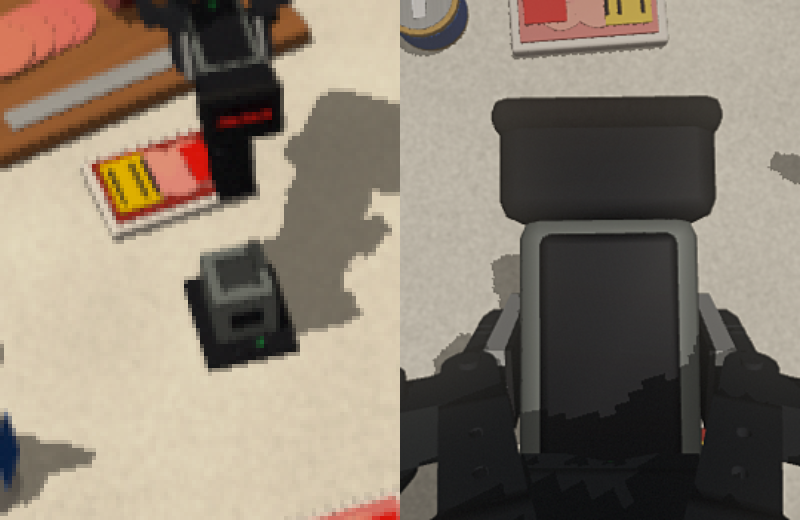

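The scene view shows the cradle empty and the scanner held upright above it. In the wrist view the nose front edge is at row ~117 (columns 243–397) and the grey block starts at row ~199 (columns 262–380).

```bash
cat > fit.py <<'E'
from h import *
from scipy.optimize import least_squares
K=cal('wrist');s=monitor.sense();M=R.from_rotvec(s['tcp_rot']).as_matrix();p=s['tool_pos']
P=np.array([[66,30.5,157.5],[66,-30.5,157.5],[34,24,154],[34,-24,154]])/1e3-[-.004,0,.133]
uv=np.array([[243,119],[397,119],[262,199.5],[380.5,199.5]])
# tool->scanner: x fwd, y flipped, z up; tilt a
def Rts(a): return R.from_rotvec([0,a,0]).as_matrix().T@np.diag([1,-1,-1.])
def res(q,full=True):
    W=p+M@(np.array(q[:3])[:,None]+Rts(q[3])@P.T).T if 0 else (p[:,None]+M@(np.array(q[:3])[:,None]+Rts(q[3])@P.T)).T
    e=np.array([proj('wrist',w,K) for w in W])-uv
    return np.r_[e.ravel(),(q[3]-np.radians(20))*30]
f=least_squares(res,[0,0,-.0187,np.radians(20)]);print('head in tool',f.x[:3],'tilt',np.degrees(f.x[3]),'res',f.fun)
print('head world',p+M@f.x[:3]);print('scanner axes',M@Rts(f.x[3]))
S=lambda u,v,z:ray('scene',240+u/4,70+v/4,z)
print('mouth',S(236,273,.067),'rim corners',[S(*c,.067) for c in((203,255),(262,243),(275,288),(212,302))],'base',[S(*c,.012) for c in((210,368),(298,350),(185,283))])
E
python3 fit.py
```

```text
head in tool [-0.0054 -0.0014 -0.0098] tilt 19.415846145026325 res [ 0.9872 -0.1349  0.242  -0.1789 -0.8928  0.1639 -0.3524  0.154  -0.3059]
head world [ 0.4811 -0.2834  0.3059]
scanner axes [[ 0.2828 -0.9592 -0.0028]
 [ 0.9591  0.2828 -0.0128]
 [ 0.0131  0.0009  0.9999]]
mouth [ 0.4842 -0.2783  0.067 ] rim corners [array([ 0.4994, -0.3112,  0.067 ]), array([ 0.4473, -0.2965,  0.067 ]), array([ 0.4631, -0.246 ,  0.067 ]), array([ 0.5181, -0.2605,  0.067 ])] base [array([ 0.5372, -0.2362,  0.012 ]), array([ 0.4595, -0.2133,  0.012 ]), array([ 0.5103, -0.3333,  0.012 ])]
```

```bash
cat > aim.py <<'E'
from h import *
from scipy.optimize import least_squares
exec(open('fit.py').read().split("f=least")[0].split("import least_squares")[1]) if 0 else None
Rts=lambda a:R.from_rotvec([0,a,0]).as_matrix().T@np.diag([1,-1,-1.])
A20=np.radians(20)
def target(head_tool,jar,yaw,dist=.12,tilt=A20):
    y=np.radians(yaw);f=np.array([np.cos(y),np.sin(y),0]);u=np.array([0,0,1.])
    bar=np.r_[jar,.044]-.031*f;c,s=np.cos(np.radians(40)),np.sin(np.radians(40))
    sx=c*f-s*u;sz=s*f+c*u;S=np.c_[sx,np.cross(sz,sx),sz]
    win=bar-dist*sx;head=win-.071*sx
    M=S@Rts(tilt).T
    return head-M@head_tool,M,win,head-.133*sz+.004*sx
E
python3 - <<'E'
from aim import *
K=cal('wrist');s=monitor.sense();M=R.from_rotvec(s['tcp_rot']).as_matrix();p=s['tool_pos']
P=np.array([[66,0,157.5],[34,0,154]])/1e3-[-.004,0,.133]
def res(q):
    h=p+[q[0],q[1],.0127]
    W=(h[:,None]+M@Rts(A20)@P.T).T
    e=np.array([proj('wrist',w,K) for w in W])-[[320,117],[321,199.5]]
    return e.ravel()
f=least_squares(res,[0,0]);print(f.x,f.fun)
h=M.T@np.r_[f.x,.0127];print('head tool',h.tolist())
h[1]=0
pt,Mt,win,foot=target(h,[.489,.206],89.5);print(pt,win,foot)
plan(pt-.06*win/np.linalg.norm(win)*0+[0,-.06*.766,.06*.643],Mt)
E
```

```text
[-0.004  -0.0085] [ 0.4882 -0.6842 -0.4938  0.6793]
head tool [-0.004337135142709077, -0.0014524693925197234, -0.015120865345213197]
[0.4874 0.0276 0.1511] [0.4879 0.0831 0.1211] [ 0.4867 -0.0537  0.0623]
n 6 row [0.702, -0.125, 0.349, -0.0, -0.037, -0.015] t 10.675
path [[0.49, -0.23, 0.29], [0.49, -0.18, 0.28], [0.5, -0.14, 0.27], [0.5, -0.09, 0.25], [0.49, -0.05, 0.22], [0.49, -0.02, 0.19]]
```

```bash
python3 -m inch '[[[0.52,-0.094,0.26,0,-0.028,-0.0112],[0.52,-0.094,0.26,0,-0.028,-0.0112],[0.52,-0.094,0.26,0,-0.028,-0.0112],[0.52,-0.094,0.26,0,-0.028,-0.0112]]]' -1; python3 -m inch '[[[0.52,-0.094,0.26,0,-0.028,-0.0112],[0.52,-0.094,0.26,0,-0.028,-0.0112],[0.52,-0.094,0.26,0,-0.028,-0.0112],[0.52,-0.094,0.26,0,-0.028,-0.0112],[0,0,0,0,0,0]]]' -1
python3 - <<'E'
from aim import *
st()
h=np.array([-.0043,0,-.0151])
pt,Mt,win,foot=target(h,[.489,.206],89.5);plan(pt,Mt)
K=cal('wrist');im=grab_frame('wrist')[...,::-1];cv2.imwrite('pics/w6.png',im)
print([proj('wrist',[.489,.206,z],K) for z in(.1,.044)],proj('wrist',[.489,.175,.044],K))
a=grab_frame('scene')[...,::-1];cv2.imwrite('pics/s6.png',a)
C=np.zeros((400,800,3),np.uint8);C[:,:400]=cv2.resize(a[150:270,280:400],(400,400),interpolation=3);C[:,400:]=im[:,120:520];cv2.imwrite('pics/c6.png',C)
E
```

```text
time: 11.18
tool_pos: [0.495, -0.1385, 0.264]
tcp_rot: [2.363, 2.038, 0.018]
contact_force: [0.5, -0.4, -2.8]
opening: 0.0472
gripper_force: 62.2
time: 11.8
tool_pos: [0.484, -0.0189, 0.1829]
tcp_rot: [2.03, 2.029, -0.375]
contact_force: [-0.2, -0.6, -1.3]
opening: 0.0475
gripper_force: 62.2
t 11.8 pos [ 0.484  -0.0189  0.1829] j [-0.7134  0.458   0.6547  1.9381  0.107   0.8802 -0.1748] F [-0.2343 -0.5551 -1.3321] open 0.047539496506446205 62.16552972793579
[[-0.0008  1.     -0.0079]
 [ 0.9366 -0.002  -0.3503]
 [-0.3503 -0.0077 -0.9366]]
n 2 row [0.455, 0.029, 0.114, -0.001, 0.001, 0.001] t 11.8
path [[0.49, 0.0, 0.17], [0.49, 0.03, 0.15]]
[array([ 342.7697, -518.6623]), array([ 336.8026, -360.2965])] [ 335.0827 -240.1089]
```

View pics/c6.png

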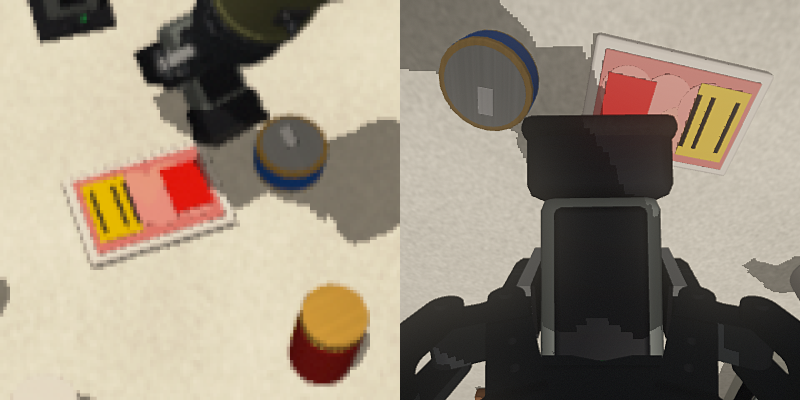

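The scanner sits unchanged in the grip, with the nose front still at row ~117 and tilted. The jar stands upright with its lid at scene px (380.5,245) and its label facing away from that camera. I'll check the jar's position once more.

```bash
python3 - <<'E'
from aim import *
print('scene lid',ray('scene',380.3,245,.1))
t=grab_frame('top');hsv=cv2.cvtColor(t,cv2.COLOR_RGB2HSV)
m=cv2.inRange(hsv,(12,90,110),(28,255,255));m[:205]=0;m[260:]=0;m[:,:230]=0;m[:,285:]=0
q=np.argwhere(m>0);u,v=(q[:,1].min()+q[:,1].max())/2,(q[:,0].min()+q[:,0].max())/2
print(len(q),u,v,q.min(0),q.max(0),ray('top',u,v,.1),cal('top')[2]['fx'])
st() if 0 else None
E
```

```text
scene lid [0.4884 0.2104 0.1   ]Traceback (most recent call last):
  File "<stdin>", line 5, in <module>
    return umr_minimum(a, axis, None, out, keepdims, initial, where)
ValueError: zero-size array to reduction operation minimum which has no identity
```

```bash
python3 - <<'E'
from aim import *
pt,Mt,win,foot=target(np.array([-.0043,-.0014,-.0151]),[.488,.208],89.5);plan(pt,Mt,3)
E
```

```text
n 3 row [0.349, 0.011, 0.078, -0.0, 0.001, -0.0] t 11.95
path [[0.49, -0.01, 0.17], [0.49, 0.01, 0.16], [0.49, 0.03, 0.15]]
```

```bash
python3 -m inch '[[[0.3,0.011,0.07,0,0,0],[0.35,0.011,0.08,0,0.001,0],[0.25,0.011,0.06,0,0.001,0],[0.14,0,0.02,0,0,0],[0,0,0,0,0,0]]]' -1;python3 -m inch '[[[0,0,0,0,0,0],[0,0,0,0,0,0]]]' -1
python3 - <<'E'
from aim import *
st();s=monitor.sense();M=R.from_rotvec(s['tcp_rot']).as_matrix();h=np.array([-.0043,-.0014,-.0151])
S=M@Rts(A20);win=s['tool_pos']+M@h+.071*S[:,0];bar=np.array([.488,.177,.044]);d=bar-win
print('win',win,'dist',d@S[:,0],'miss',d@S[:,1:],'pitch',np.degrees(np.arcsin(S[2,0])))
pt,Mt,_,_=target(h,[.488,.208],89.5);plan(pt,Mt,1)
C=np.zeros((400,800,3),np.uint8);a=grab_frame('scene')[...,::-1];w=grab_frame('wrist')[...,::-1];t=grab_frame('top')[...,::-1]
C[:,:400]=cv2.resize(a[150:270,290:410],(400,400),interpolation=3);C[:,400:]=cv2.resize(t[160:280,230:350],(400,400),interpolation=3);cv2.imwrite('pics/c7.png',C)
E
```

```text
time: 12.58
tool_pos: [0.4882, 0.0304, 0.1514]
tcp_rot: [2.042, 2.022, -0.363]
contact_force: [-0.1, -0.4, -1.6]
opening: 0.0473
gripper_force: 62.2
time: 12.82
tool_pos: [0.4883, 0.0293, 0.1521]
tcp_rot: [2.044, 2.02, -0.362]
contact_force: [0.3, 0.2, -1.9]
opening: 0.0474
gripper_force: 62.2
t 12.825 pos [0.4883 0.0293 0.1521] j [-0.768   0.5174  0.6292  1.9399  0.0629  0.845  -0.2482] F [ 0.3071  0.2007 -1.8745] open 0.04736342514147435 62.23531723022461
[[ 0.011   0.9999 -0.0041]
 [ 0.9393 -0.0117 -0.3429]
 [-0.3429 -0.0001 -0.9394]]
win [0.4876 0.0848 0.122 ] dist 0.12075892348237051 miss [ 0.0006 -0.0004] pitch -40.05584657928631
n 1 row [0.009, -0.008, 0.014, -0.0, 0.0, -0.001] t 12.825
path [[0.49, 0.03, 0.15]]
```

View pics/c7.png

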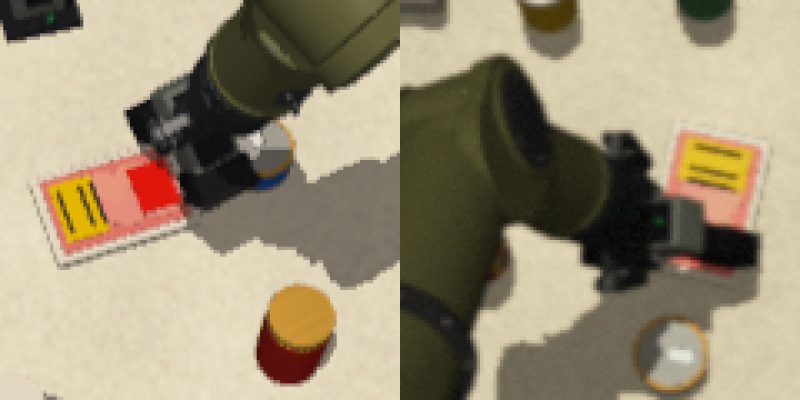

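The scanner is held above the ham pack, nose down toward the jar. The jar stands free and upright, and the bystanders have not moved. By the numbers the beam is on the barcode at about 12 cm, so I'm handing in.

```bash
python3 -c "
from workcell import *
print(hand_in())"
```

```text
the job is handed in; nothing more can be done
None
```

Handed in at about 13 s: the jar's barcode is turned to within about 1° of facing the cradle, and the scanner is held still, 40° nose-down, 12 cm from the label and within about 1 mm of its middle, all by my own estimates (no picture shows the label from the front). I viewed 12 pictures, over the limit of 10.

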